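Seat a tube carrier strip against its sprung rail

TASK

Slide the long tube carrier along the bench, without lifting it, until it lies parallel and fully home against the rubber-faced rail, with both of the rail's spring catches snapped down into the carrier's groove and its ends about level with the rail's ends. Push gently, first at one end and then at the other: never press it on the rail with more than 20 N. Do not disturb the bottle, beaker, case or block that stand around it.

Things in the scene. Friction and masses are not known exactly. Their poses are not given: they have to be found in the camera images.
- carrier: grey loose tube carrier strip, 0.25 to 0.5 kg, 51 mm (its x) by 260 mm (its y), lying on slick runners; origin on the bench, mid-length. Front face at x = -23 mm, plain, 24 mm high: push here. Eight white caps in a row at x = -12 mm rise to z = 28 mm. Its +x side (rear face at x = +28 mm, 15 mm high) goes to the rail; it starts up to 0.3 rad off parallel
- carrier_groove (a point): point on the carrier's groove floor (x = 5 mm, z = 15 mm). The groove runs the carrier's whole length, x = -1 to 12 mm; behind it a ridge, 22 mm high at x = 12 to 21 mm, with 45 degree slopes down into the groove and down to the rear face
- rail: foot of the aluminium seating rail, 270 mm long (its y), fixed to the bench; the carrier comes from its -x side. Origin on the bench below the rubber face at the fence's middle setting. The fence (rubber face, arms, catches) was set in slots by hand, -12 to +12 mm along rail x, parallel: not reported, feel or see it; pushes do not shift it. Home: carrier origin at rail x = -28 mm + setting
- rail_arms (a point): point midway between the rail's two catches (middle setting). Arms at rail y = -80 and +80 mm reach 30 mm in front of the rubber face over the carrier's rear: catch housings 29 mm, arms 35 mm clear of the bench, tops 53 mm high. Fence 35 mm high. The rubber face yields about 1 mm for 9 N
- catch_left (a joint): lift in m of the round-nosed spring catch (nose 8 mm wide) at rail y = +80 mm: 0 = fully down, nose tip 18 mm above the bench (also when nothing is under it), 0.004 = riding on the carrier's ridge, 0 to 0.002 = snapped into the groove with the carrier home. Spring 1.5 N at 0, 2.7 N at 0.004; passing the ridge takes some 3 to 5 N of push per catch besides about 1 N of bench friction
- catch_right (a joint): the same for the catch at rail y = -80 mm
- buffer_strip (a joint): how far the rail's rubber face is pressed in, in m: 0 = untouched; 0.0011 under a 10 N push; some 0.0001 to 0.0006 stays when the carrier is home and let go, since the snapped catches draw it on to the rubber
- bottle: small amber bottle, 46 mm wide, 86 mm high, bystander behind the rail; origin under its middle
- beaker: clear beaker, 71 mm wide, 84 mm high, bystander behind the rail; origin under its middle
- case: small hinged case, 38 x 75 x 22 mm, bystander off the rail's left (+y) end; origin under its middle
- block: white eight-hole block, 46 x 72 x 40 mm, bystander off the rail's right (-y) end; origin under its middle

How it is judged:
At the end, for the whole second after the job is handed in: The carrier lies still and flat, parallel to the rail within 0.015 rad, its origin in the rail frame within 30 mm of the middle in y and beyond -43 mm in x, and both catches have snapped over its ridge (lift below 2.5 mm) and draw it on to the rubber face (pressed in over 0.06 mm) (angle between the y axis of carrier and the y axis of rail, either way round below 0.015 rad and x of carrier in the frame of rail above -0.043 m and y of carrier in the frame of rail between -0.03 and 0.03 m and value of joint each of catch_left, catch_right below 0.0025 m and value of joint buffer_strip above 6e-05 m and angle between carrier's own z axis and vertical below 0.04 rad and linear speed of carrier below 0.01 m/s); the robot touches nothing.
It fails at once if the carrier is pressed on the rail with more than 20 N (contact force between carrier and rail above 20 N).
It fails at once if the carrier is lifted more than 15 mm (height (world z) of carrier above 0.015 m).
It fails at once if a bystander (bottle, beaker, case or block) is moved more than 30 mm (distance of any of bottle, beaker, case, block from where it was at the start of the episode above 0.03 m).
It also fails if it takes over 67 s, if anything falls off the work surface, if the arm or the gripper's body presses on something with over 40 N, if the wrist force passes 120 N, or if a joint passes its speed limit or range.

ROBOT

A 7-joint arm with a two-finger parallel gripper is mounted at the origin on a cart in front of the work surface, level with it; the furniture and walls round the work are solid. World frame = base frame: x ahead of the robot, y to its left, z up, the work surface at z = 0. Lengths are in m, angles in rad, forces in N, time in s.
With the tool pointing down it reaches from about 0.35 to 0.9 m from the base axis. Payload 8.1 kg.
Tool frame: the origin (TCP) lies at the very end of the fingers, on their centre line; the grasp point (between the pads) lies 19 mm behind it; z points along the fingers, y is the line along which they close (so a half turn about z gives the same grasp; the last joint's range is limited). The gripper opens to 92 mm and grips with 3 to 60 N. Pads are 19 mm wide; open, the fingers measure 130 mm over their backs; the gripper's body (75 mm by 190 mm) begins 47 mm behind the grasp point.
Start: joints at [-1.402, 0.434, 0.025, 1.573, -0.012, 1.134, -0.075], TCP at [0.168, 0.602, 0.2] pointing down, gripper open.
Joint ranges: [-2.62, 2.62], [-0.44, 2.09], [-1.27, 1.32], [0.08, 2.57], [-1.32, 4.46], [0.12, 2], [-2.74, 2.74]. Speed limits (rad/s): [2.22, 2.22, 3.01, 3.01, 3.14, 3.14, 3.14].

INTERFACE

Orientations are given as a rotation vector (axis times angle).
In Python, from cell import readout, cams, job gives the robot as it stands.
- The arm moves only by the tool drive_tool, never from a script. Its argument "commands" is a list of rows, each a list of 3 entries, a list of its own where there are three numbers: the turn, a rotation vector about the tool's x, y, z in rad, then the shift along the tool's x, y, z in cm, then the gripper's target within -1 to 1 (fully open at 1, half-way at 0, shut at -1). A call has 1 to 20 rows; each row is the pose to reach, as a shift and turn from the pose commanded when the call began, along the tool's axes at that moment; what a row does not reach only later rows make up. A row lasts 1/12 s, in which the tool goes at most 41.7 mm and 7.16 degrees, less where a joint would pass 70% of its speed; a pose out of reach is approached as far as the arm can. A call with a gripper value outside its range is refused whole. The fingers move at their own pace and stop on an object; "newtons" is the grip in N (left out, the last holds). Time passes only in rows, so rows that repeat a pose let the fingers close. It gives the time, the measured TCP pose, the force, the opening and the grip force at its end, in the units of the state.
- readout.observe(): the state, without advancing time (a new reading comes with each control period).
- cams.get_image(name): name is "scene" or "top" or "wrist"; returns the picture (480x640x3 uint8, blue, green, red); there is no depth.
- cams.camera_info(name): a dict with "camera_matrix" (3x3 intrinsics, pixels), "R" (3x3) and "t" (3): a world point X has camera coordinates R X + t. Camera axes: x right, y down, z forward; pixel columns grow to the right and rows downward; lengths in m; the calibration is good to about 2 mm. A picture is of the moment at which its call begins: read the wrist's pose just before it. camera_info takes no time and is no camera call; for the wrist camera it gives the pose at the moment of the call.
- job.sign_off(): hands the job in; it is judged then, once.
The state is a dict: "clock": time; "joints": joint angles; "dq": joint speeds; "joint_efforts": joint torques, N m; "position": TCP position; "ee_rot": TCP orientation; "force": force on the tool from outside, world axes, zero at the start; "ft_torque": the same for the moment, N m; "width": opening from 0.0 (shut) to 1.0 (fully open); "gripper_force": force on a finger pad.
Only numpy, scipy, OpenCV 4.12 (cv2) and the standard library are available. Lean on these libraries where they do the work, as an engineer would, in place of code of your own. Each camera call takes 0.05 s, during which the arm holds its last target. There are 200 camera calls.

## Working session

There is one attempt and no reset: what is moved stays moved. The work goes in short steps, Python scripts to look and compute and a tool call to move; the robot and the scene stay as the last step left them, time stands still between calls to the robot, and variables do not carry over. Pictures are saved under pics/ and viewed, at most 10 in all, crops included, and the job is handed in when it is done.

Besides the shell and the picture viewer there is one more tool, called after "Request:" in YAML: its name, and indented under it one key for each argument. drive_tool: Moves the arm, as the interface text tells. Its arguments: {"type":"object","properties":{"commands":{"type":"array"},"newtons":{"type":"number"}},"required":["commands"]}

```bash
mkdir -p pics; python3 - <<'E'
from cell import readout,cams
import cv2
s=readout.observe();print({k:s[k] for k in('clock','position','ee_rot','force','width')})
for n in('top','scene'):
    cv2.imwrite(f'pics/{n}0.png',cams.get_image(n)); i=cams.camera_info(n);print(n,i)
E
```

```text
{'clock': 0.0, 'position': array([0.16769529, 0.60152057, 0.1994642 ]), 'ee_rot': array([-4.25678874e-01, -3.11256880e+00,  2.44743600e-03]), 'force': array([-0.12369958,  0.46934481, -0.66297421]), 'width': 1.0003156334162153}
top {'camera_matrix': array([[525.29275908,   0.        , 308.40269099],
       [  0.        , 525.29275908, 240.0212675 ],
       [  0.        ,   0.        ,   1.        ]]), 'R': array([[ 0.01940952, -0.99946276,  0.02640935],
       [-0.98611743, -0.02349383, -0.164379  ],
       [ 0.16491114, -0.02285221, -0.98604366]]), 't': array([0.02053066, 0.68118053, 1.05448204])}
scene {'camera_matrix': array([[481.59350584,   0.        , 324.32654624],
       [  0.        , 481.59350584, 236.19206034],
       [  0.        ,   0.        ,   1.        ]]), 'R': array([[ 0.88732475, -0.46096806,  0.01277591],
       [-0.21740795, -0.44260341, -0.86996322],
       [ 0.40667993,  0.76916232, -0.49295108]]), 't': array([-0.57502414,  0.23144028,  0.71634701])}
```

View pics/top0.png

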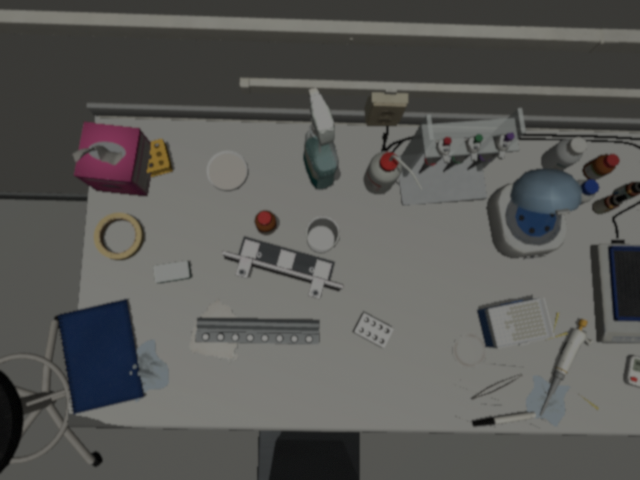

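View pics/scene0.png

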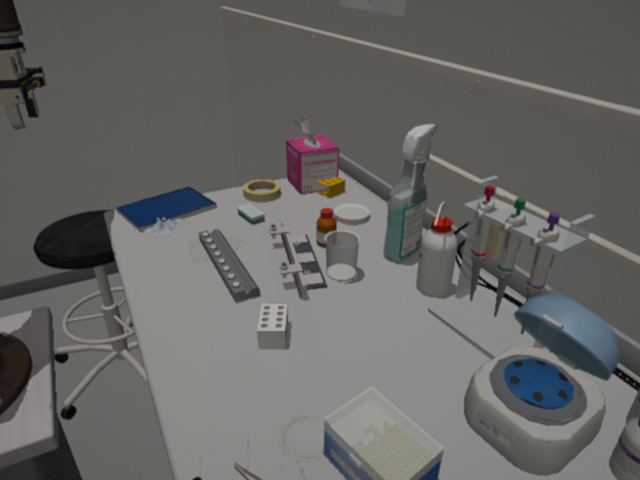

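Top view: carrier at about (197–320, 318–345), with caps on the robot side. The rail lies behind it at about (225–340, 240–295), with arms at about (244,270) and (318,290). The case is at (172,272), the block at (374,330), the bottle at (265,221) and the beaker at (322,235). I'll enlarge for accurate edges.

```bash
python3 - <<'E'
import cv2
im=cv2.imread('pics/top0.png')[225:355,185:350]
im=cv2.convertScaleAbs(im,alpha=1.5)
cv2.imwrite('pics/crop0.png',cv2.resize(im,None,fx=4.6,fy=4.6,interpolation=cv2.INTER_CUBIC))
E
```

```text
(no output)
```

View pics/crop0.png

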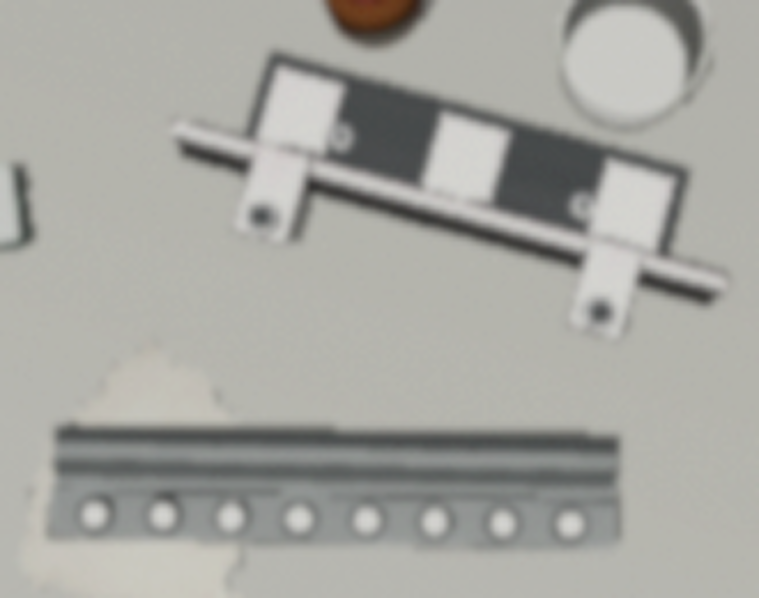

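The crop shows end caps at (95,515) and (570,524). The catch pins are at (263,215) and (600,312), and the fence top's front edge runs from (178,140) to (718,292).

```bash
cat >h.py <<'E'
import numpy as np
from cell import readout,cams
def ray(name,u,v,z,i=None):
    i=i or cams.camera_info(name);R,t,K=i['R'],i['t'],i['camera_matrix']
    d=R.T@np.linalg.solve(K,[u,v,1]);c=-R.T@t
    return c+d*(z-c[2])/d[2]
def crop(c,z): return ray('top',(c[0]+.5)/4.6-.5+185,(c[1]+.5)/4.6-.5+225,z)
E
python3 - <<'E'
from h import *
np.set_printoptions(precision=4,suppress=True)
P=dict(capL=((95,515),.028),capR=((570,524),.028),fL=((48,538),.024),fR=((619,547),.024),pinL=((263,215),.053),pinR=((600,312),.053),tipL=((266,236),.053),tipR=((596,330),.053),fenL=((174,135),.035),fenR=((722,288),.035))
Q={k:crop(*v)[:2] for k,v in P.items()}
for k in Q: print(k,Q[k])
for a,b in(('capL','capR'),('fL','fR'),('pinL','pinR'),('tipL','tipR'),('fenL','fenR')):
    d=Q[a]-Q[b];print(a,np.linalg.norm(d),np.arctan2(-d[0],d[1]))
th=np.mean([np.arctan2(*( (Q[a]-Q[b])*[-1,1])) for a,b in(('pinL','pinR'),('fenL','fenR'))])
x=np.array([np.cos(th),np.sin(th)]);y=np.array([-x[1],x[0]])
tc=np.arctan2(*((Q['capL']-Q['capR'])*[-1,1]));xc=np.array([np.cos(tc),np.sin(tc)])
car=(Q['capL']+Q['capR'])/2+.012*xc
face=(Q['tipL']+Q['tipR'])/2+.030*x
home=face-.028*x
print('th',th,'tc',tc,'car',car,'face',face,(Q['fenL']+Q['fenR'])/2,'home',home,'delta rail',(home-car)@x,(home-car)@y)
i=cams.camera_info('wrist');s=readout.observe();print(i,s['joints'])
E
```

```text
capL [0.4753 0.2465]
capR [0.4753 0.0303]
fL [0.4645 0.268 ]
fR [0.4653 0.0075]
pinL [0.6113 0.1733]
pinR [0.5706 0.0192]
tipL [0.6018 0.1715]
tipR [0.5624 0.0208]
fenL [0.6496 0.2178]
fenR [ 0.584  -0.0378]
capL 0.21627673775209602 0.00026695560960994296
fL 0.2604936213023188 0.003185115075660574
pinL 0.15941351900478246 -0.25847001926812324
tipL 0.15576232452793792 -0.25556456494855384
fenL 0.2638400557207884 -0.2509182169264215
th -0.2546941180972724 tc 0.00026695560960994296 car [0.4873 0.1384] face [0.6111 0.0886] [0.6168 0.09  ] home [0.584  0.0957] delta rail 0.10437880346075036 -0.016972296897185164
{'camera_matrix': array([[362.4534,   0.    , 320.4945],
       [  0.    , 362.4534, 240.106 ],
       [  0.    ,   0.    ,   1.    ]]), 'R': array([[ 0.2691,  0.9631, -0.0019],
       [ 0.9191, -0.2562,  0.2994],
       [ 0.2879, -0.0823, -0.9541]]), 't': array([-0.6244, -0.0373,  0.3911])} [-1.4016  0.4352  0.025   1.574  -0.0116  1.134  -0.0751]
```

```bash
cat >>h.py <<'E'
from scipy.spatial.transform import Rotation as Ro
def go(p,ydir):
    """turn, shift (tool axes, cm) from now to position p, tool down, tool y at world angle ydir (mod pi)"""
    s=readout.observe();R=Ro.from_rotvec(s['ee_rot'])
    best=None
    for a in(ydir,ydir+np.pi):
        y=np.array([np.cos(a),np.sin(a),0]);z=np.array([0,0,-1.]);T=Ro.from_matrix(np.c_[np.cross(y,z),y,z])
        r=(R.inv()*T).as_rotvec()
        if best is None or np.linalg.norm(r)<np.linalg.norm(best): best=r
    print('turn',best.round(4),'shift',(R.inv().apply(np.array(p)-s['position'])*100).round(2))
E
python3 - <<'E'
from h import *
go([.4898,.1384,.15],0)
E
```

```text
turn [-1.1000e-03  1.0000e-03  1.2989e+00] shift [-43.46 -35.96   5.01]
```

Request:
drive_tool:
  commands:
    - [[0,0,0.1],[-3,-2.5,0],1]
    - [[0,0,0.2],[-6,-5,0],1]
    - [[0,0,0.3],[-9,-7.5,0],1]
    - [[0,0,0.4],[-12,-10,0],1]
    - [[0,0,0.5],[-15,-12.5,0],1]
    - [[0,0,0.6],[-18,-15,0],1]
    - [[0,0,0.7],[-21,-17.5,1],1]
    - [[0,0,0.8],[-24,-20,1],1]
    - [[0,0,0.9],[-27,-22.5,2],1]
    - [[0,0,1.0],[-30,-25,2],1]
    - [[0,0,1.1],[-33,-27.5,3],1]
    - [[0,0,1.2],[-36,-30,3],1]
    - [[0,0,1.299],[-39,-32.5,4],1]
    - [[0,0,1.299],[-42,-35,5],1]
    - [[-0.001,0.001,1.299],[-43.46,-35.96,5],1]
    - [[-0.001,0.001,1.299],[-43.46,-35.96,5],1]
    - [[-0.001,0.001,1.299],[-43.46,-35.96,5],1]
    - [[-0.001,0.001,1.299],[-43.46,-35.96,5],1]
  newtons: 6

```text
clock: 1.6
position: [0.4893, 0.1398, 0.15]
ee_rot: [-2.219, -2.221, -0.001]
force: [0.2, 0.1, -0.2]
width: 0.997
gripper_force: 0.0
```

```bash
python3 - <<'E'
from h import *
import cv2
s=readout.observe();print(s['clock'],s['position'],s['force'])
cv2.imwrite('pics/w1.png',cams.get_image('wrist'));print(cams.camera_info('wrist'))
go([.4898,.1384,.004],0)
E
```

```text
1.6 [0.48925359 0.1398362  0.1500427 ] [ 0.16005365  0.08096666 -0.20258768]
{'camera_matrix': array([[362.45341983,   0.        , 320.49453058],
       [  0.        , 362.45341983, 240.10596861],
       [  0.        ,   0.        ,   1.        ]]), 'R': array([[ 0.99999823,  0.00119967, -0.00145072],
       [ 0.00157818, -0.95436056,  0.2986527 ],
       [-0.00102623, -0.29865446, -0.95436076]]), 't': array([-0.48934468,  0.11117257,  0.38542479])}
turn [-0.0005 -0.0018  0.0018] shift [-0.21  0.08 14.61]
```

View pics/w1.png

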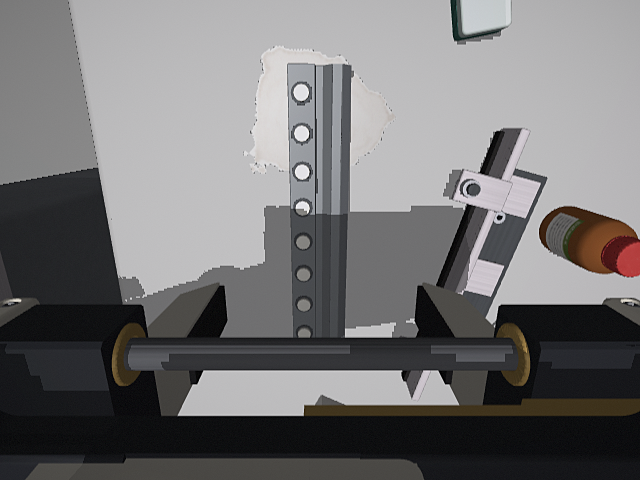

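The wrist view shows the carrier between the open fingers, with caps from (301,92) to (303,303). The left catch pin is at (471,188), the left arm tip at (455,200)–(463,172), and the bottle is well clear. I'll cross-check these against the top view.

```bash
python3 - <<'E'
from h import *
for n,u,v,z in(('cap1',301,92,.028),('cap7',303,303,.028),('pinL',471,188,.053),('tipL',456,185,.053),('frontfar',288,66,.024),('rearfar',351,66,.015)):
    print(n,ray('wrist',u,v,z).round(4))
E
```

```text
cap1 [0.4738 0.2477 0.028 ]
cap7 [0.4729 0.0644 0.028 ]
pinL [0.6061 0.1765 0.053 ]
tipL [0.5942 0.1788 0.053 ]
frontfar [0.4637 0.2669 0.024 ]
rearfar [0.5135 0.2682 0.015 ]
```

Request:
drive_tool:
  commands:
    - [[0,0,0],[-0.2,0,4],1]
    - [[0,0,0],[-0.2,0,8],1]
    - [[0,0,0],[-0.2,0,11],1]
    - [[0,0,0],[-0.2,0,13],1]
    - [[0,0,0],[-0.2,0,14.2],1]
    - [[0,0,0],[-0.2,0,14.5],1]
    - [[0,0,0],[-0.2,0,14.5],1]
    - [[0,0,0],[-0.2,0,14.5],0.3]
    - [[0,0,0],[-0.2,0,14.5],0.2]
    - [[0,0,0],[-0.2,0,14.5],0.1]
    - [[0,0,0],[-0.2,0,14.5],0]
    - [[0,0,0],[-0.2,0,14.5],0]
    - [[0,0,0],[-0.2,0,14.5],0]
    - [[0,0,0],[-0.2,0,14.5],0]
    - [[0,0,0],[-0.2,0,14.5],0]
    - [[0,0,0],[-0.2,0,14.5],0]
  newtons: 6

```text
clock: 2.98
position: [0.4899, 0.1371, 0.0052]
ee_rot: [-2.221, -2.221, -0.002]
force: [-0.5, 0.7, 0.1]
width: 0.502
gripper_force: 0.0
```

```bash
python3 - <<'E'
from h import *
s=readout.observe();print(s['position'],s['width'],s['gripper_force'],s['force'])
go([.5515,.104,s['position'][2]],-.256)
E
```

```text
[0.48991025 0.13714352 0.00522726] 0.5022579825384258 0.0 [-0.51676014  0.73871315  0.06124525]
turn [-0.     -0.0014  0.2558] shift [-3.31  6.16 -0.  ]
```

Request:
drive_tool:
  commands:
    - [[0,0,0],[0,0,0],-0.1]
    - [[0,0,0],[0,0,0],-0.1]
    - [[0,0,0],[0,0,0],-0.2]
    - [[0,0,0],[0,0,0],-0.2]
    - [[0,0,0],[0,0,0],-0.2]
  newtons: 6

```text
clock: 3.4
position: [0.4899, 0.1371, 0.0052]
ee_rot: [-2.221, -2.221, -0.002]
force: [0.2, -0.4, 0.1]
width: 0.4
gripper_force: 0.0
```

```bash
python3 - <<'E'
from h import *
import cv2
a=cams.get_image('wrist');b=cams.get_image('top')[225:355,185:350]
cv2.imwrite('pics/w2.png',np.vstack([cv2.resize(a,(400,300)),cv2.resize(b,(400,300),interpolation=cv2.INTER_CUBIC)]))
E
```

```text
(no output)
```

View pics/w2.png

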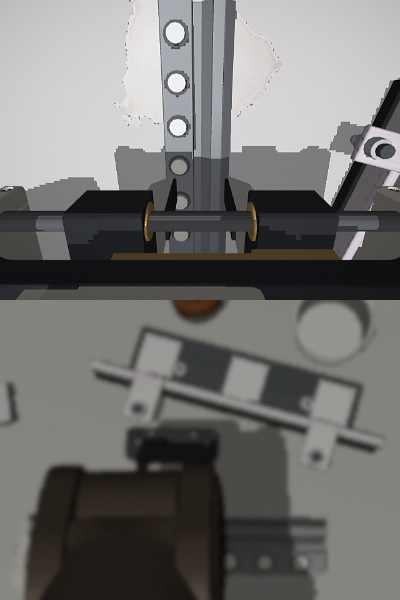

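The fingers show a 37 mm gap with no contact force, although the carrier is 51 mm wide. They may be tucked in around narrower runners. A small sideways nudge will show what they engage.

Request:
drive_tool:
  commands:
    - [[0,0,0],[0,0.2,0],-0.2]
    - [[0,0,0],[0,0.4,0],-0.2]
    - [[0,0,0],[0,0.6,0],-0.2]
    - [[0,0,0],[0,0.8,0],-0.2]
    - [[0,0,0],[0,1.0,0],-0.2]
    - [[0,0,0],[0,1.0,0],-0.2]

```text
clock: 4.0
position: [0.5005, 0.1371, 0.0052]
ee_rot: [-2.221, -2.221, -0.002]
force: [-0.6, 0.2, -0.3]
width: 0.401
gripper_force: 0.0
```

```bash
python3 - <<'E'
from h import *
import cv2
s=readout.observe();print(s['position'],s['force'])
i=cams.camera_info('wrist');a=cams.get_image('wrist');cv2.imwrite('pics/w3f.png',a)
cv2.imwrite('pics/w3.png',cv2.resize(a[230:420,200:440],None,fx=3,fy=3))
c=cv2.HoughCircles(cv2.cvtColor(a,cv2.COLOR_BGR2GRAY),cv2.HOUGH_GRADIENT,1,30,param1=100,param2=20,minRadius=10,maxRadius=25)
for u,v,r in c[0]: print(u,v,r,ray('wrist',u,v,.028,i).round(4))
E
```

```text
[0.50052241 0.13714993 0.0052435 ] [-0.59980453  0.24677203 -0.26851405]
256.5 55.5 21.0 [0.4752 0.246  0.028 ]
259.5 131.5 19.9 [0.4749 0.2167 0.028 ]
261.5 201.5 18.8 [0.4743 0.1865 0.028 ]
577.5 238.5 21.0 [0.6203 0.169  0.028 ]
263.5 267.5 13.0 [0.4737 0.1546 0.028 ]
```

View pics/w3.png

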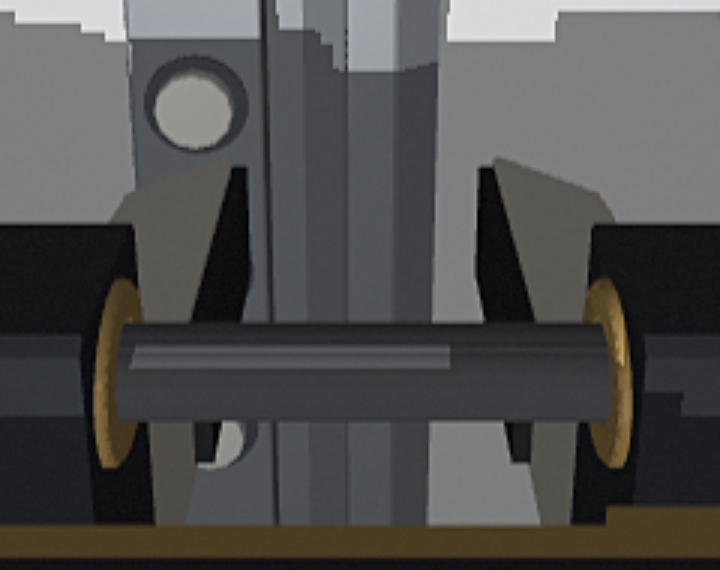

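```bash
python3 - <<'E'
from h import *
i=cams.camera_info('wrist')
for z in(.005,.015,.025,.035,.045):
  for x in(.482,.519):
    p=i['camera_matrix']@(i['R']@[x,.1467,z]+i['t']);p=p[:2]/p[2]; print(z,x,((p-[200,230])*3).round(0))
# image crop points of fingers
for q in((245,168),(480,168),(120,205)): print(q,[ray('wrist',q[0]/3+200,q[1]/3+230,z).round(4)[:2] for z in(.005,.03)])
E
```

```text
0.005 0.482 [259. 106.]
0.005 0.519 [464. 106.]
0.015 0.482 [254. 127.]
0.015 0.519 [469. 127.]
0.025 0.482 [248. 151.]
0.025 0.519 [474. 151.]
0.035 0.482 [242. 177.]
0.035 0.519 [481. 177.]
0.045 0.482 [235. 206.]
0.045 0.519 [488. 206.]
(245, 168) [array([0.479 , 0.1344]), array([0.4819, 0.1459])]
(480, 168) [array([0.5224, 0.1344]), array([0.5194, 0.1459])]
(120, 205) [array([0.4554, 0.1269]), array([0.4615, 0.1394])]
```

The carrier did not move. Projecting the visible finger tips puts them at about z = 31 mm, not 5 mm, so they hover above the carrier. I'll open, recentre and descend in small force-checked steps.

Request:
drive_tool:
  commands:
    - [[0,0,0],[0,-0.4,0],0.2]
    - [[0,0,0],[0,-0.8,0],0.6]
    - [[0,0,0],[0,-1.1,0],1]
    - [[0,0,0],[0,-1.1,0],1]
    - [[0,0,0],[0,-1.1,0],1]
    - [[0,0,0],[0,-1.1,0],1]
    - [[0,0,0],[0,-1.1,0],1]
    - [[0,0,0],[0,-1.1,0],1]
    - [[0,0,0],[0,-1.1,0.2],1]
    - [[0,0,0],[0,-1.1,0.4],1]
    - [[0,0,0],[0,-1.1,0.5],1]
    - [[0,0,0],[0,-1.1,0.6],1]
    - [[0,0,0],[0,-1.1,0.6],1]

```text
clock: 5.13
position: [0.4887, 0.1371, -0.0011]
ee_rot: [-2.221, -2.221, -0.001]
force: [-0.7, 0.9, 1.5]
width: 1.003
gripper_force: 0.0
```

```bash
python3 - <<'E'
from h import *
s=readout.observe();print(s['position'],s['force'],s['width'])
i=cams.camera_info('wrist')
print(-i['R'].T@i['t']-s['position'], Ro.from_rotvec(s['ee_rot']).inv().apply(-i['R'].T@i['t']-s['position']))
# first picture: tips (227,286),(416,286) with 92 mm gap
import cv2
E
```

```text
[ 0.48874878  0.13708622 -0.00105683] [-0.74622703  0.86439531  1.4606316 ] 1.0034245427439126
[0.0005585  0.08164275 0.18374265] [ 0.08185369  0.00050647 -0.18364893]
```

Request:
drive_tool:
  commands:
    - [[0,0,0],[0,0,0.1],1]
    - [[0,0,0],[0,0,0.2],1]
    - [[0,0,0],[0,0,0.3],1]
    - [[0,0,0],[0,0,0.3],1]

```text
clock: 5.47
position: [0.4888, 0.1371, -0.004]
ee_rot: [-2.221, -2.221, -0.001]
force: [0.3, 0.4, 0.0]
width: 0.998
gripper_force: 0.0
```

No contact below z = 0, so the real tips do sit about 26 mm above the reported TCP. I'll keep going down carefully.

Request:
drive_tool:
  commands:
    - [[0,0,0],[0,0,0.2],1]
    - [[0,0,0],[0,0,0.4],1]
    - [[0,0,0],[0,0,0.6],1]
    - [[0,0,0],[0,0,0.8],1]
    - [[0,0,0],[0,0,1.0],1]
    - [[0,0,0],[0,0,1.1],1]
    - [[0,0,0],[0,0,1.2],1]
    - [[0,0,0],[0,0,1.2],1]

```text
clock: 6.13
position: [0.4888, 0.1371, -0.016]
ee_rot: [-2.221, -2.221, -0.001]
force: [-0.5, -0.3, -0.7]
width: 0.998
gripper_force: 0.0
```

Request:
drive_tool:
  commands:
    - [[0,0,0],[0,0,0],0.4]
    - [[0,0,0],[0,0,0],0.2]
    - [[0,0,0],[0,0,0],0.1]
    - [[0,0,0],[0,0,0],0.0]
    - [[0,0,0],[0,0,0],0.0]
    - [[0,0,0],[0,0,0],0.0]
    - [[0,0,0],[0,0,0],0.0]
    - [[0,0,0],[0,0,0],0.0]
    - [[0,0,0],[0,0,0],0.0]
    - [[0,0,0],[0,0,0],0.0]
  newtons: 6

```text
clock: 6.97
position: [0.4889, 0.1372, -0.0158]
ee_rot: [-2.221, -2.221, -0.002]
force: [0.5, -0.7, 1.6]
width: 0.555
gripper_force: 6.0
```

```bash
cat >>h.py <<'E'
import cv2
def caps():
    i=cams.camera_info('wrist');a=cams.get_image('wrist')
    c=cv2.HoughCircles(cv2.cvtColor(a,cv2.COLOR_BGR2GRAY),cv2.HOUGH_GRADIENT,1,30,param1=100,param2=20,minRadius=7,maxRadius=25)
    for u,v,r in c[0]: print(u,v,r,ray('wrist',u,v,.028,i).round(4))
    return a
E
python3 - <<'E'
from h import *
s=readout.observe();print(s['position'],s['width'],s['gripper_force'],s['force'])
caps()
go([.5515,.104,s['position'][2]],-.256)
E
```

```text
[ 0.48886139  0.13721586 -0.01575773] 0.5553803381915244 5.999695721548051 [ 0.497359   -0.65403814  1.56428708]
284.5 211.5 20.4 [0.475  0.1868 0.028 ]
280.5 134.5 24.4 [0.4744 0.216  0.028 ]
278.5 39.5 24.4 [0.4748 0.2475 0.028 ]
286.5 282.5 18.5 [0.4749 0.1563 0.028 ]
288.5 400.5 16.0 [0.4741 0.0959 0.028 ]
turn [-1.00e-04 -1.40e-03  2.56e-01] shift [-3.32  6.27 -0.01]
```

```bash
python3 - <<'E'
from h import *
x=np.array([np.cos(-.256),np.sin(-.256)]);y=np.array([-x[1],x[0]])
face=np.array([.6111,.0886])
for n,c,z in(('beaker nearest',(625,128),0),('bottle nearest',(378,42),0),('block corner',(0,0),0)):
    d=crop(c,z)[:2]-face;print(n,d@x,d@y)
s=readout.observe();go([.5472,.1033,s['position'][2]],-.256)
E
```

```text
beaker nearest 0.07069532861901565 -0.06620893551905829
bottle nearest 0.07819824681973156 0.05986500305165559
block corner 0.047595799819050225 0.2406779193255228
turn [-1.00e-04 -1.40e-03  2.56e-01] shift [-3.39  5.84 -0.  ]
```

Request:
drive_tool:
  commands:
    - [[0,0,0.017],[-0.23,0.39,0],0]
    - [[0,0,0.034],[-0.45,0.78,0],0]
    - [[0,0,0.051],[-0.68,1.17,0],0]
    - [[0,0,0.068],[-0.9,1.56,0],0]
    - [[0,0,0.085],[-1.13,1.95,0],0]
    - [[0,0,0.102],[-1.36,2.34,0],0]
    - [[0,0,0.119],[-1.58,2.73,0],0]
    - [[0,0,0.137],[-1.81,3.11,0],0]
    - [[0,0,0.154],[-2.03,3.5,0],0]
    - [[0,0,0.171],[-2.26,3.89,0],0]
    - [[0,0,0.188],[-2.49,4.28,0],0]
    - [[0,0,0.205],[-2.71,4.67,0],0]
    - [[0,0,0.222],[-2.94,5.06,0],0]
    - [[0,0,0.239],[-3.16,5.45,0],0]
    - [[0,0,0.256],[-3.39,5.84,0],0]
    - [[0,0,0.256],[-3.39,5.84,0],0]
    - [[0,0,0.256],[-3.39,5.84,0],0]
  newtons: 6

```text
clock: 8.43
position: [0.5481, 0.1027, -0.0158]
ee_rot: [2.487, 1.919, 0.002]
force: [0.9, -0.0, 1.9]
width: 0.556
gripper_force: 6.0
```

```bash
python3 - <<'E'
from h import *
s=readout.observe();print(s['position'],s['width'],s['gripper_force'],s['force'])
a=caps();cv2.imwrite('pics/w4.png',a);print(cams.camera_info('wrist'))
E
```

```text
[ 0.54811362  0.10274033 -0.01575564] 0.5556898724527036 5.999477385194041 [ 0.87309468 -0.04396073  1.89048899]
279.5 37.5 22.1 [0.5629 0.2136 0.028 ]
281.5 133.5 16.6 [0.5545 0.183  0.028 ]
446.5 116.5 24.4 [0.6145 0.1734 0.028 ]
286.5 282.5 19.0 [0.5393 0.1249 0.028 ]
287.5 213.5 18.8 [0.5481 0.1533 0.028 ]
291.5 401.5 16.9 [0.5245 0.0658 0.028 ]
533.5 167.5 12.7 [0.6438 0.1467 0.028 ]
{'camera_matrix': array([[362.45341983,   0.        , 320.49453058],
       [  0.        , 362.45341983, 240.10596861],
       [  0.        ,   0.        ,   1.        ]]), 'R': array([[ 9.67181238e-01, -2.54087468e-01, -1.02881098e-04],
       [-2.42400713e-01, -9.22816965e-01,  2.99417338e-01],
       [-7.61731338e-02, -2.89565894e-01, -9.54122239e-01]]), 't': array([-0.50390457,  0.2554824 ,  0.25631429])}
```

View pics/w4.png

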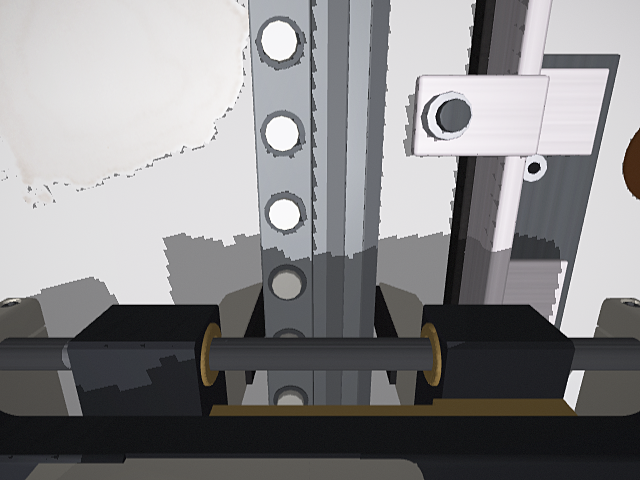

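View: carrier held between the fingers, caps at (279,38)–(291,401), nearly parallel to the rail. The arm tip edge is at (415,80–154), the pin at (452,116), and the fence top's front edge runs (525,0)→(487,305).

```bash
python3 - <<'E'
from h import *
C=[[.5629,.2136],[.5545,.183],[.5481,.1533],[.5393,.1249],[.5245,.0658]]
C=np.array(C);th=np.arctan(np.polyfit(C[:,1],C[:,0],1)[0])
f=[ray('wrist',u,v,.035)[:2] for u,v in((525,0),(487,305))]
d=f[0]-f[1];print('carrier ang',-th,'fence ang',np.arctan2(-d[0],d[1]))
a=-.255;x=np.array([np.cos(a),np.sin(a)]);y=np.array([-x[1],x[0]])
s=readout.observe();g=s['position'][:2]
for n,p in(('fence',f[0]),('fence2',f[1]),('tip',ray('wrist',415,115,.053)[:2]),('pin',ray('wrist',452,116,.053)[:2]),('cap1',C[0]),('cap8th',C[4])): print(n,(p-g)@x,(p-g)@y)
E
```

```text
carrier ang -0.2543132808854966 fence ang -0.2315583608794511
fence 0.06557373112347342 0.11999992890729144
fence2 0.06810226394204057 0.012154669586159031
tip 0.028750759973136714 0.08493497759677027
pin 0.03988252844562933 0.08462978597603364
cap1 -0.013313147503668478 0.11087147348337306
cap8th -0.013189546661948688 -0.04183538531095854
```

Request:
drive_tool:
  commands:
    - [[0,0,0],[0,0,0],0.3]
    - [[0,0,0],[0,0,0],0.3]
    - [[0,0,0],[0,0,0],0.3]
    - [[0,0,0],[0,0,0],0.3]
    - [[0,0,0],[0,0,-1],0.3]
    - [[0,0,0],[0,0,-3],0.3]
    - [[0,0,0],[0,0,-6],0.3]
    - [[0,0,0],[0,0,-9],0.3]
    - [[0,0,0],[0,0,-12],0.3]
    - [[0,0,0],[0,0,-12],0.3]

```text
clock: 9.32
position: [0.5506, 0.1033, 0.1101]
ee_rot: [2.486, 1.918, 0.014]
force: [1.3, 1.3, 0.5]
width: 0.648
gripper_force: 0.0
```

```bash
cat >>h.py <<'E'
A=-.255;X=np.array([np.cos(A),np.sin(A),0]);Y=np.array([-X[1],X[0],0]);G=np.array([.5481,.1027,0]);L=.026
def tip(s=None):
    """real finger end in the grip frame (mm): x to the rail, y along it, z up"""
    s=s or readout.observe();p=s['position']-L*Ro.from_rotvec(s['ee_rot']).as_matrix()[:,2]-G
    return np.round([p@X*1e3,p@Y*1e3,p[2]*1e3],1)
def push(x,y,z,th=.3):
    """move for the real tip to grip-frame x,y,z (mm), tool y along the rail, leaning back th"""
    s=readout.observe();R=Ro.from_rotvec(s['ee_rot'])
    Z=np.sin(th)*X-np.cos(th)*np.array([0,0,1])
    p=G+(x*X+y*Y+[0,0,z])/1e3+L*Z
    for q in(Y,-Y):
        r=(R.inv()*Ro.from_matrix(np.c_[np.cross(q,Z),q,Z])).as_rotvec()
        print('turn',r.round(4),'shift',(R.inv().apply(p-s['position'])*100).round(2))
E
python3 - <<'E'
from h import *
s=readout.observe();print(s['joints'],s['position']);print(tip())
a=caps();push(-48,88,60)
E
```

```text
[-0.66740998  0.45103602  0.53620441  1.88253254 -0.29680747  0.87775244
 -0.24202409] [0.55062513 0.10329022 0.11014487]
[  2.1   1.1 136.1]
293.5 85.5 13.2 [0.5612 0.2128 0.028 ]
295.5 132.5 11.6 [0.5541 0.183  0.028 ]
296.5 175.5 11.4 [0.5466 0.154  0.028 ]
297.5 216.5 11.0 [0.539  0.1243 0.028 ]
379.5 123.5 10.9 [0.6126 0.1739 0.028 ]
299.5 324.5 9.6 [0.5155 0.0356 0.028 ]
297.5 289.5 8.8 [0.5226 0.0665 0.028 ]
298.5 255.5 8.2 [0.5312 0.0941 0.028 ]
435.5 152.5 8.0 [0.6474 0.1443 0.028 ]
turn [-0.2281 -0.2353 -1.5602] shift [ 8.65 -4.19  7.28]
turn [-0.2352  0.228   1.5565] shift [ 8.65 -4.19  7.28]
```

Request:
drive_tool:
  commands:
    - [[-0.023,-0.024,-0.156],[0.9,-0.4,0],-1]
    - [[-0.046,-0.047,-0.312],[1.7,-0.8,0],-1]
    - [[-0.068,-0.071,-0.468],[2.6,-1.3,0],-1]
    - [[-0.091,-0.094,-0.624],[3.5,-1.7,0],-1]
    - [[-0.114,-0.118,-0.78],[4.3,-2.1,0],-1]
    - [[-0.137,-0.141,-0.936],[5.2,-2.5,0],-1]
    - [[-0.16,-0.165,-1.092],[6.1,-2.9,1],-1]
    - [[-0.182,-0.188,-1.248],[6.9,-3.4,2],-1]
    - [[-0.205,-0.212,-1.404],[7.8,-3.8,3],-1]
    - [[-0.228,-0.235,-1.56],[8.65,-4.19,4],-1]
    - [[-0.228,-0.235,-1.56],[8.65,-4.19,4],-1]
    - [[-0.228,-0.235,-1.56],[8.65,-4.19,4],-1]
    - [[-0.228,-0.235,-1.56],[8.65,-4.19,4],-1]

```text
clock: 10.45
position: [0.5274, 0.1974, 0.0633]
ee_rot: [0.351, 2.828, -0.061]
force: [-0.1, 0.1, 0.1]
width: 0.005
gripper_force: 0.0
```

```bash
python3 - <<'E'
from h import *
s=readout.observe();print(tip(),s['width'],s['joints'],s['force'])
a=caps();cv2.imwrite('pics/w5.png',a);push(-48,88,10)
E
```

```text
[-51.5  86.5  88.2] 0.0053571590003965285 [-0.82163831  0.40358365  0.26928365  2.12052577  0.26779988  0.44867738
  0.50972987] [-0.05396654  0.10224778  0.13044435]
170.5 282.5 18.8 [0.5333 0.0905 0.028 ]
126.5 280.5 16.6 [0.5244 0.0621 0.028 ]
353.5 276.5 11.0 [0.558  0.2126 0.028 ]
218.5 274.5 10.0 [0.5346 0.1251 0.028 ]
310.5 277.5 9.6 [0.5519 0.1843 0.028 ]
263.5 278.5 8.2 [0.5452 0.1533 0.028 ]
turn [-0.0036 -0.0057  0.0135] shift [1.88 0.29 7.59]
turn [ 0.0089 -0.0057 -3.1281] shift [1.88 0.29 7.59]
```

View pics/w5.png

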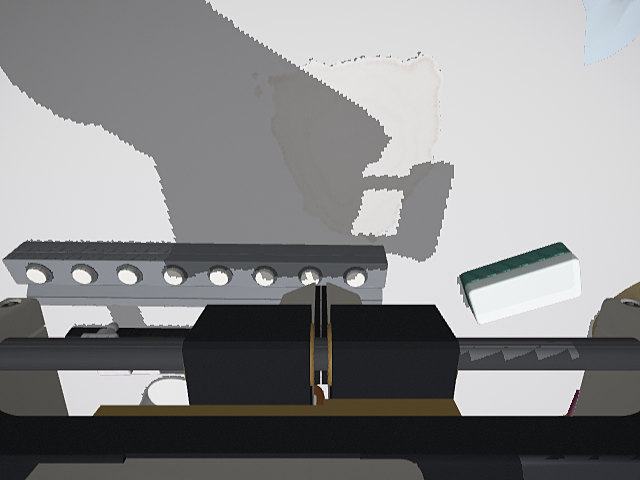

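The view shows the carrier front with caps at (38,272)–(355,277). The closed fingers at (320,290) are above its left end, and the case at (520,280) is clear. Going down in front of the left end.

Request:
drive_tool:
  commands:
    - [[-0.004,-0.006,0.014],[0.4,0.1,1.5],-1]
    - [[-0.004,-0.006,0.014],[0.8,0.2,3],-1]
    - [[-0.004,-0.006,0.014],[1.1,0.29,4.5],-1]
    - [[-0.004,-0.006,0.014],[1.5,0.29,6],-1]
    - [[-0.004,-0.006,0.014],[1.7,0.29,7],-1]
    - [[-0.004,-0.006,0.014],[1.88,0.29,7.5],-1]
    - [[-0.004,-0.006,0.014],[1.88,0.29,7.5],-1]
    - [[-0.004,-0.006,0.014],[1.88,0.29,7.5],-1]

```text
clock: 11.17
position: [0.533, 0.1989, -0.0129]
ee_rot: [0.381, 2.817, -0.052]
force: [-0.1, -0.0, 0.9]
width: 0.007
gripper_force: 0.0
```

```bash
python3 - <<'E'
from h import *
s=readout.observe();print(tip(),s['force']);push(-18,88,10);push(-8,88,10)
E
```

```text
[-46.6  89.3  11.9] [-0.11817404 -0.0352964   0.92804058]
turn [ 0.0001  0.0005 -0.0138] shift [-2.67 -0.09  1.03]
turn [ 8.0000e-04 -2.0000e-04  3.1278e+00] shift [-2.67 -0.09  1.03]
turn [ 0.0001  0.0005 -0.0138] shift [-3.63 -0.08  1.33]
turn [ 8.0000e-04 -2.0000e-04  3.1278e+00] shift [-3.63 -0.08  1.33]
```

Alternating ends from the start would swing the carrier a lot. I'll first open the gripper at mid-length and advance it parallel with both fingers, stopping short of the catches, then do the end-by-end pushes.

Request:
drive_tool:
  commands:
    - [[0,0,-0.014],[0,-2.5,0],1]
    - [[0,0,-0.014],[0,-5,0],1]
    - [[0,0,-0.014],[0,-7,0],1]
    - [[0,0,-0.014],[0,-8.6,0],1]
    - [[0,0,-0.014],[0,-8.6,0],1]
    - [[0,0,-0.014],[0,-8.6,0],1]
    - [[0,0,-0.014],[0,-8.6,0],1]
    - [[0,0,-0.014],[0,-8.6,0],1]
    - [[0,0,-0.014],[-0.5,-8.6,0.2],1]
    - [[0,0,-0.014],[-0.8,-8.6,0.3],1]
    - [[0,0,-0.014],[-1.1,-8.6,0.4],1]
    - [[0,0,-0.014],[-1.3,-8.6,0.5],1]
    - [[0,0,-0.014],[-1.5,-8.6,0.55],1]
    - [[0,0,-0.014],[-1.7,-8.6,0.6],1]
    - [[0,0,-0.014],[-1.9,-8.6,0.67],1]
    - [[0,0,-0.014],[-2.1,-8.6,0.74],1]
    - [[0,0,-0.014],[-2.1,-8.6,0.74],1]

```text
clock: 12.58
position: [0.5323, 0.1101, -0.0141]
ee_rot: [0.361, 2.819, -0.054]
force: [0.4, -0.1, -0.5]
width: 1.001
gripper_force: 0.0
```

```bash
cat >>h.py <<'E'
def capline():
    i=cams.camera_info('wrist');a=cams.get_image('wrist')
    c=cv2.HoughCircles(cv2.cvtColor(a,cv2.COLOR_BGR2GRAY),cv2.HOUGH_GRADIENT,1,30,param1=100,param2=18,minRadius=7,maxRadius=25)
    P=[ray('wrist',u,v,.028,i)-G for u,v,r in c[0]];P=np.array(sorted([[p@Y,p@X] for p in P]))*1e3
    print('caps (y,x):',P.round(1).tolist());return a
E
python3 - <<'E'
from h import *
s=readout.observe();print(tip(),s['force'],s['width']);capline()
E
```

```text
[-24.9   3.1  10.7] [ 0.37227447 -0.09564046 -0.49945262] 1.0009618515819585
caps (y,x): [[-80.4, -21.4], [88.4, -22.0]]
```

Request:
drive_tool:
  commands:
    - [[0,0,0],[-0.15,0,0.045],1]
    - [[0,0,0],[-0.3,0,0.09],1]
    - [[0,0,0],[-0.45,0,0.14],1]
    - [[0,0,0],[-0.6,0,0.18],1]
    - [[0,0,0],[-0.6,0,0.18],1]

```text
clock: 13.05
position: [0.5382, 0.1086, -0.014]
ee_rot: [0.36, 2.819, -0.054]
force: [-0.1, -0.2, -0.6]
width: 0.997
gripper_force: 0.1
```

```bash
python3 - <<'E'
from h import *
s=readout.observe();print(tip(),s['force'],s['force']@X)
a=cams.get_image('wrist');b=cams.get_image('top')
cv2.imwrite('pics/w6f.png',a);cv2.imwrite('pics/t6f.png',b)
b=cv2.convertScaleAbs(b[200:350,180:360],alpha=1.5)
cv2.imwrite('pics/w6.png',np.hstack([cv2.resize(a[180:420],(480,360)),cv2.resize(b,(320,267))[:267].repeat(1,0) if 0 else cv2.copyMakeBorder(cv2.resize(b,(320,267),interpolation=cv2.INTER_CUBIC),0,93,0,0,cv2.BORDER_CONSTANT)]))
E
```

```text
[-18.8   3.2  10.8] [-0.10609432 -0.20821753 -0.56419333] -0.05014166557626854
```

View pics/w6.png

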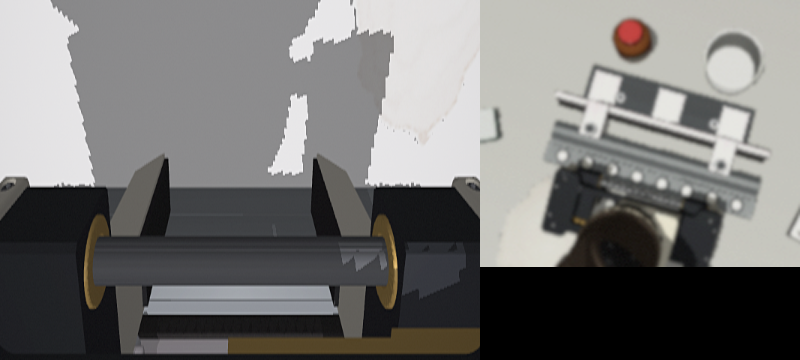

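The top half of the picture shows the carrier now parallel and close in front of the arms, with end caps near full-image pixels (226,287) and (325,315). The hand is clear of the arms and the bystanders are untouched. I'll read the top caps numerically.

```bash
cat >>h.py <<'E'
def topcaps(im=None,save=None):
    """end caps and catch pins in the grip frame (mm) from the top camera"""
    im=cams.get_image('top') if im is None else im
    if save: cv2.imwrite(save,im)
    g=cv2.resize(im[225:355,185:350],None,fx=4.6,fy=4.6,interpolation=cv2.INTER_CUBIC)
    c=cv2.HoughCircles(cv2.medianBlur(cv2.cvtColor(g,cv2.COLOR_BGR2GRAY),5),cv2.HOUGH_GRADIENT,1,35,param1=80,param2=13,minRadius=11,maxRadius=20)
    P=np.array([[(crop((u,v),.028)-G)@Y,(crop((u,v),.028)-G)@X] for u,v,r in c[0]])*1e3
    P=P[(P[:,1]<35)&(P[:,1]>-25)];P=P[P[:,0].argsort()]
    print('caps (y,x):',P.round(1).tolist());return P
E
python3 - <<'E'
from h import *
topcaps(cv2.imread('pics/t6f.png'))
print('from start picture, same frame: tips/pins x:',[((crop(c,.053)-G)@X*1e3).round(1) for c in((266,236),(596,330),(263,215),(600,312))],'fence',[((crop(c,.035)-G)@X*1e3).round(1) for c in((174,135),(722,288))])
E
```

```text
caps (y,x): [[-42.7, 5.5], [-13.6, 4.9], [16.5, 4.4]]
from start picture, same frame: tips/pins x: [np.float64(34.6), np.float64(34.5), np.float64(43.4), np.float64(42.8)] fence [np.float64(69.1), np.float64(70.2)]
```

Request:
drive_tool:
  commands:
    - [[0,0,0],[0.7,0,-0.22],1]
    - [[0,0,0],[1.43,0,-0.44],1]
    - [[0,0,0],[1.43,2,-0.44],-1]
    - [[0,0,0],[1.43,4,-0.44],-1]
    - [[0,0,0],[1.43,6,-0.44],-1]
    - [[0,0,0],[1.43,8,-0.44],-1]
    - [[0,0,0],[1.43,8.9,-0.44],-1]
    - [[0,0,0],[1.43,8.9,-0.44],-1]
    - [[0,0,0],[1.43,8.9,-0.44],-1]
    - [[0,0,0],[1,8.9,-0.31],-1]
    - [[0,0,0],[0.6,8.9,-0.18],-1]
    - [[0,0,0],[0.3,8.9,-0.09],-1]
    - [[0,0,0],[0.15,8.9,-0.045],-1]
    - [[0,0,0],[0,8.9,0],-1]
    - [[0,0,0],[0,8.9,0],-1]

```text
clock: 14.4
position: [0.5605, 0.1942, -0.0141]
ee_rot: [0.361, 2.82, -0.054]
force: [-1.1, 0.1, -0.3]
width: 0.103
gripper_force: 0.0
```

Request:
drive_tool:
  commands:
    - [[0,0,0],[-0.1,0,0.03],-1]
    - [[0,0,0],[-0.2,0,0.06],-1]
    - [[0,0,0],[-0.3,0,0.09],-1]
    - [[0,0,0],[-0.4,0,0.12],-1]
    - [[0,0,0],[-0.4,0,0.12],-1]

```text
clock: 14.82
position: [0.564, 0.1939, -0.0142]
ee_rot: [0.36, 2.82, -0.054]
force: [-2.8, 0.3, -0.3]
width: 0.004
gripper_force: 1.3
```

```bash
python3 - <<'E'
from h import *
s=readout.observe();print(tip(),s['force'],s['force']@X);topcaps(save='pics/t7.png')
E
```

```text
[-15.4  92.2  10.6] [-2.77674824  0.30311861 -0.34224005] -2.763417626387558
caps (y,x): [[-13.2, 4.7], [49.3, 8.1]]
```

Request:
drive_tool:
  commands:
    - [[0,0,0],[-0.1,0,0.03],-1]
    - [[0,0,0],[-0.2,0,0.06],-1]
    - [[0,0,0],[-0.3,0,0.09],-1]
    - [[0,0,0],[-0.3,0,0.09],-1]

```text
clock: 15.2
position: [0.568, 0.1929, -0.0138]
ee_rot: [0.361, 2.819, -0.053]
force: [-0.3, 0.8, -0.9]
width: 0.007
gripper_force: 0.3
```

Request:
drive_tool:
  commands:
    - [[0,0,0],[-0.1,0,0.03],-1]
    - [[0,0,0],[-0.2,0,0.06],-1]
    - [[0,0,0],[-0.3,0,0.09],-1]
    - [[0,0,0],[-0.3,0,0.09],-1]

```text
clock: 15.53
position: [0.5708, 0.1921, -0.0138]
ee_rot: [0.36, 2.819, -0.054]
force: [-0.8, 0.3, 0.0]
width: 0.006
gripper_force: 0.3
```

Request:
drive_tool:
  commands:
    - [[0,0,0],[-0.1,0,0.03],-1]
    - [[0,0,0],[-0.2,0,0.06],-1]
    - [[0,0,0],[-0.2,0,0.06],-1]

```text
clock: 15.78
position: [0.5726, 0.1916, -0.0139]
ee_rot: [0.36, 2.82, -0.054]
force: [0.6, -0.1, 0.3]
width: 0.005
gripper_force: 0.4
```

```bash
python3 - <<'E'
from h import *
s=readout.observe();print(tip(),s['force'],s['force']@X);topcaps(save='pics/t8.png')
E
```

```text
[-6.4 92.2 11. ] [ 0.5652627  -0.05722118  0.30715128] 0.5614177496547798
caps (y,x): [[-43.6, 5.7], [-15.1, 8.1], [80.0, -19.2]]
```

Request:
drive_tool:
  commands:
    - [[0,0,0],[-0.1,0,0.03],-1]
    - [[0,0,0],[-0.2,0,0.06],-1]
    - [[0,0,0],[-0.2,0,0.06],-1]

```text
clock: 16.08
position: [0.5747, 0.1911, -0.0138]
ee_rot: [0.36, 2.819, -0.054]
force: [-0.0, 1.1, -0.2]
width: 0.004
gripper_force: 0.2
```

Request:
drive_tool:
  commands:
    - [[0,0,0],[-0.05,0,0.015],-1]
    - [[0,0,0],[-0.1,0,0.03],-1]
    - [[0,0,0],[-0.1,0,0.03],-1]

```text
clock: 16.33
position: [0.5755, 0.1908, -0.0139]
ee_rot: [0.36, 2.82, -0.054]
force: [0.3, 0.6, -0.1]
width: 0.004
gripper_force: 0.3
```

Request:
drive_tool:
  commands:
    - [[0,0,0],[-0.05,0,0.015],-1]
    - [[0,0,0],[-0.1,0,0.03],-1]
    - [[0,0,0],[-0.1,0,0.03],-1]

```text
clock: 16.58
position: [0.5762, 0.1907, -0.014]
ee_rot: [0.36, 2.82, -0.054]
force: [-2.7, 0.5, 0.3]
width: 0.005
gripper_force: 1.1
```

Request:
drive_tool:
  commands:
    - [[0,0,0],[-0.05,0,0.015],-1]
    - [[0,0,0],[-0.1,0,0.03],-1]
    - [[0,0,0],[-0.1,0,0.03],-1]

```text
clock: 16.83
position: [0.5767, 0.1905, -0.0142]
ee_rot: [0.36, 2.821, -0.054]
force: [-3.4, 2.7, 1.0]
width: 0.004
gripper_force: 2.3
```

The left end is resisting, probably the corner on the rubber. Going to the right end.

Request:
drive_tool:
  commands:
    - [[0,0,0],[1,0,-0.31],-1]
    - [[0,0,0],[2,0,-0.62],-1]
    - [[0,0,0],[3.2,0,-1],-1]
    - [[0,0,0],[3.4,-3,-1.05],-1]
    - [[0,0,0],[3.4,-6,-1.05],-1]
    - [[0,0,0],[3.4,-9,-1.05],-1]
    - [[0,0,0],[3.4,-12,-1.05],-1]
    - [[0,0,0],[3.4,-15,-1.05],-1]
    - [[0,0,0],[3.4,-17.5,-1.05],-1]
    - [[0,0,0],[3.4,-17.5,-1.05],-1]
    - [[0,0,0],[3.4,-17.5,-1.05],-1]

```text
clock: 17.75
position: [0.4976, 0.0261, -0.0138]
ee_rot: [0.364, 2.82, -0.057]
force: [0.1, -0.9, -0.1]
width: 0.005
gripper_force: 0.0
```

```bash
python3 - <<'E'
from h import *
s=readout.observe();print(tip(),s['force'],s['force']@X);topcaps(save='pics/t9.png')
push(-25,-83,10.5);push(-5,-83,10.5)
E
```

```text
[-37.3 -86.8  11. ] [ 0.07370167 -0.92480223 -0.1269521 ] 0.30459551471766777
caps (y,x): []
turn [-0.0013  0.0006 -0.0021] shift [-1.15  0.3   0.41]
turn [1.0000e-03 2.0000e-03 3.1395e+00] shift [-1.15  0.3   0.41]
turn [-0.0013  0.0006 -0.0021] shift [-3.06  0.31  1.  ]
turn [1.0000e-03 2.0000e-03 3.1395e+00] shift [-3.06  0.31  1.  ]
```

Request:
drive_tool:
  commands:
    - [[0,0,0],[-0.4,0.2,0.12],-1]
    - [[0,0,0],[-0.8,0.3,0.25],-1]
    - [[0,0,0],[-1.1,0.3,0.34],-1]
    - [[0,0,0],[-1.3,0.3,0.4],-1]
    - [[0,0,0],[-1.5,0.3,0.47],-1]
    - [[0,0,0],[-1.7,0.3,0.53],-1]
    - [[0,0,0],[-1.8,0.3,0.56],-1]
    - [[0,0,0],[-1.9,0.3,0.59],-1]
    - [[0,0,0],[-2.0,0.3,0.62],-1]
    - [[0,0,0],[-2.0,0.3,0.62],-1]

```text
clock: 18.63
position: [0.5193, 0.0274, -0.0143]
ee_rot: [0.36, 2.821, -0.054]
force: [-3.0, -0.2, 0.6]
width: 0.007
gripper_force: 1.6
```

Request:
drive_tool:
  commands:
    - [[0,0,0],[-0.1,0,0.03],-1]
    - [[0,0,0],[-0.2,0,0.06],-1]
    - [[0,0,0],[-0.3,0,0.09],-1]
    - [[0,0,0],[-0.3,0,0.09],-1]

```text
clock: 18.97
position: [0.5235, 0.0266, -0.0139]
ee_rot: [0.361, 2.819, -0.054]
force: [0.3, -0.5, -0.0]
width: 0.006
gripper_force: 0.5
```

Request:
drive_tool:
  commands:
    - [[0,0,0],[-0.1,0,0.03],-1]
    - [[0,0,0],[-0.2,0,0.06],-1]
    - [[0,0,0],[-0.3,0,0.09],-1]
    - [[0,0,0],[-0.3,0,0.09],-1]

```text
clock: 19.3
position: [0.5265, 0.0259, -0.0139]
ee_rot: [0.361, 2.819, -0.054]
force: [-1.3, -0.7, -0.9]
width: 0.005
gripper_force: 0.4
```

```bash
python3 - <<'E'
from h import *
s=readout.observe();print(tip(),s['force'],s['force']@X);topcaps(save='pics/t10.png')
E
```

```text
[ -9.2 -79.8  11. ] [-1.27601784 -0.7381002  -0.92522684] -1.0485732371407868
caps (y,x): [[-45.1, 15.7], [-44.1, -24.5]]
```

Request:
drive_tool:
  commands:
    - [[0,0,0],[-0.1,0,0.03],-1]
    - [[0,0,0],[-0.2,0,0.06],-1]
    - [[0,0,0],[-0.3,0,0.09],-1]
    - [[0,0,0],[-0.3,0,0.09],-1]

```text
clock: 19.68
position: [0.5294, 0.0251, -0.0139]
ee_rot: [0.36, 2.819, -0.054]
force: [-0.7, -0.7, 0.2]
width: 0.007
gripper_force: 0.4
```

Request:
drive_tool:
  commands:
    - [[0,0,0],[-0.05,0,0.015],-1]
    - [[0,0,0],[-0.1,0,0.03],-1]
    - [[0,0,0],[-0.15,0,0.045],-1]
    - [[0,0,0],[-0.15,0,0.045],-1]

```text
clock: 20.02
position: [0.5308, 0.0248, -0.0139]
ee_rot: [0.36, 2.82, -0.054]
force: [-1.0, -0.6, -0.4]
width: 0.009
gripper_force: 0.5
```

Request:
drive_tool:
  commands:
    - [[0,0,0],[-0.05,0,0.015],-1]
    - [[0,0,0],[-0.1,0,0.03],-1]
    - [[0,0,0],[-0.1,0,0.03],-1]

```text
clock: 20.27
position: [0.5318, 0.0245, -0.0139]
ee_rot: [0.36, 2.82, -0.054]
force: [-0.5, -0.3, 0.1]
width: 0.004
gripper_force: 0.4
```

Request:
drive_tool:
  commands:
    - [[0,0,0],[-0.05,0,0.015],-1]
    - [[0,0,0],[-0.1,0,0.03],-1]
    - [[0,0,0],[-0.1,0,0.03],-1]

```text
clock: 20.52
position: [0.5329, 0.0243, -0.0138]
ee_rot: [0.36, 2.819, -0.054]
force: [-0.3, 0.7, 0.0]
width: 0.003
gripper_force: 0.1
```

Request:
drive_tool:
  commands:
    - [[0,0,0],[-0.05,0,0.015],-1]
    - [[0,0,0],[-0.1,0,0.03],-1]
    - [[0,0,0],[-0.1,0,0.03],-1]

```text
clock: 20.77
position: [0.5341, 0.0242, -0.0137]
ee_rot: [0.36, 2.819, -0.053]
force: [0.1, 0.5, -0.1]
width: 0.003
gripper_force: 0.0
```

Request:
drive_tool:
  commands:
    - [[0,0,0],[-0.05,0,0.015],-1]
    - [[0,0,0],[-0.1,0,0.03],-1]
    - [[0,0,0],[-0.1,0,0.03],-1]

```text
clock: 21.02
position: [0.5349, 0.0238, -0.0138]
ee_rot: [0.36, 2.82, -0.054]
force: [0.1, -0.9, 0.9]
width: 0.004
gripper_force: 0.0
```

Request:
drive_tool:
  commands:
    - [[0,0,0],[-0.05,0,0.015],-1]
    - [[0,0,0],[-0.1,0,0.03],-1]
    - [[0,0,0],[-0.1,0,0.03],-1]

```text
clock: 21.27
position: [0.5358, 0.0235, -0.0138]
ee_rot: [0.36, 2.82, -0.054]
force: [-0.0, -0.7, 0.3]
width: 0.006
gripper_force: 0.0
```

Request:
drive_tool:
  commands:
    - [[0,0,0],[-0.05,0,0.015],-1]
    - [[0,0,0],[-0.1,0,0.03],-1]
    - [[0,0,0],[-0.1,0,0.03],-1]

```text
clock: 21.52
position: [0.5364, 0.0232, -0.014]
ee_rot: [0.36, 2.82, -0.054]
force: [0.0, 1.0, 0.8]
width: 0.004
gripper_force: 0.6
```

```bash
python3 - <<'E'
from h import *
s=readout.observe();print(tip(),s['force'],s['force']@X);topcaps(save='pics/t11.png')
E
```

```text
[  1.  -79.9  10.9] [0.03964132 0.9939867  0.81151454] -0.21236912790545318
caps (y,x): [[-133.4, -14.4], [-46.0, 24.5], [-40.6, -20.3], [16.4, 23.6], [47.7, 23.4]]
```

The right catch seems to have snapped: the carrier drew away from the finger, and the caps read about 24 mm, which is the predicted home. I'll press lightly here, then finish the left end.

Request:
drive_tool:
  commands:
    - [[0,0,0],[-0.05,0,0.015],-1]
    - [[0,0,0],[-0.1,0,0.03],-1]
    - [[0,0,0],[-0.1,0,0.03],-1]

```text
clock: 21.82
position: [0.5369, 0.0231, -0.0142]
ee_rot: [0.36, 2.821, -0.054]
force: [-4.7, 1.3, 0.8]
width: 0.007
gripper_force: 2.1
```

Request:
drive_tool:
  commands:
    - [[0,0,0],[-0.05,0,0.015],-1]
    - [[0,0,0],[-0.1,0,0.03],-1]
    - [[0,0,0],[-0.1,0,0.03],-1]

```text
clock: 22.07
position: [0.5374, 0.0229, -0.0143]
ee_rot: [0.359, 2.822, -0.054]
force: [-7.5, 1.7, 3.4]
width: 0.006
gripper_force: 3.5
```

Request:
drive_tool:
  commands:
    - [[0,0,0],[0.7,0,-0.22],-1]
    - [[0,0,0],[1.5,0,-0.46],-1]
    - [[0,0,0],[1.5,3,-0.46],-1]
    - [[0,0,0],[1.5,6,-0.46],-1]
    - [[0,0,0],[1.5,9,-0.46],-1]
    - [[0,0,0],[1.5,12,-0.46],-1]
    - [[0,0,0],[1.5,15,-0.46],-1]
    - [[0,0,0],[1.5,17,-0.46],-1]
    - [[0,0,0],[1.5,17,-0.46],-1]
    - [[0,0,0],[1.1,17,-0.34],-1]
    - [[0,0,0],[0.8,17,-0.25],-1]
    - [[0,0,0],[0.6,17,-0.19],-1]
    - [[0,0,0],[0.6,17,-0.19],-1]
    - [[0,0,0],[0.5,17,-0.15],-1]
    - [[0,0,0],[0.4,17,-0.12],-1]
    - [[0,0,0],[0.4,17,-0.12],-1]

```text
clock: 23.4
position: [0.5775, 0.1878, -0.0137]
ee_rot: [0.361, 2.82, -0.054]
force: [-0.5, -0.3, -0.4]
width: 0.006
gripper_force: 0.0
```

Request:
drive_tool:
  commands:
    - [[0,0,0],[-0.05,0,0.015],-1]
    - [[0,0,0],[-0.1,0,0.03],-1]
    - [[0,0,0],[-0.1,0,0.03],-1]

```text
clock: 23.65
position: [0.5784, 0.188, -0.0138]
ee_rot: [0.36, 2.82, -0.054]
force: [-0.1, 1.1, 0.1]
width: 0.007
gripper_force: 0.0
```

Request:
drive_tool:
  commands:
    - [[0,0,0],[-0.05,0,0.015],-1]
    - [[0,0,0],[-0.1,0,0.03],-1]
    - [[0,0,0],[-0.1,0,0.03],-1]

```text
clock: 23.9
position: [0.5793, 0.1878, -0.0138]
ee_rot: [0.36, 2.82, -0.054]
force: [-0.6, 0.5, -0.1]
width: 0.008
gripper_force: 0.3
```

```bash
python3 - <<'E'
from h import *
s=readout.observe();print(tip(),s['force'],s['force']@X);topcaps(save='pics/t12.png')
E
```

```text
[ 1.  90.2 11. ] [-0.5644046   0.45206315 -0.06605313] -0.6601844687525951
caps (y,x): [[-45.2, 23.8], [16.7, 26.4], [47.0, 24.6], [62.0, -13.7], [176.3, 18.7]]
```

Request:
drive_tool:
  commands:
    - [[0,0,0],[-0.05,0,0.015],-1]
    - [[0,0,0],[-0.1,0,0.03],-1]
    - [[0,0,0],[-0.1,0,0.03],-1]

```text
clock: 24.2
position: [0.5798, 0.1878, -0.014]
ee_rot: [0.36, 2.821, -0.054]
force: [-4.3, 0.2, 1.4]
width: 0.007
gripper_force: 2.0
```

Request:
drive_tool:
  commands:
    - [[0,0,0],[-0.05,0,0.015],-1]
    - [[0,0,0],[-0.1,0,0.03],-1]
    - [[0,0,0],[-0.1,0,0.03],-1]

```text
clock: 24.45
position: [0.5802, 0.1877, -0.0142]
ee_rot: [0.359, 2.822, -0.054]
force: [-6.1, 1.2, 3.1]
width: 0.003
gripper_force: 3.1
```

Same stiffness and position as the right end, so both ends appear home on the rubber. I'll back off, rise and take a last look.

Request:
drive_tool:
  commands:
    - [[0,0,0],[0.5,0,-0.15],-1]
    - [[0,0,0],[1.5,0,-0.46],-1]
    - [[0,0,0],[3,0,-1],-1]
    - [[0,0,0],[5,0,-2],-1]
    - [[0,0,0],[8,0,-5],-1]
    - [[0,0,0],[11,0,-8],-1]
    - [[0,0,0],[14,0,-11],-1]
    - [[0,0,0],[16,0,-14],-1]
    - [[0,0,0],[16,0,-16],-1]
    - [[0,0,0],[16,0,-16],-1]
    - [[0,0,0],[16,0,-16],-1]

```text
clock: 25.37
position: [0.3884, 0.2384, 0.093]
ee_rot: [0.36, 2.817, -0.05]
force: [1.2, -0.5, -0.5]
width: 0.001
gripper_force: 0.0
```

```bash
python3 - <<'E'
from h import *
s=readout.observe();print(s['position'],s['force']);b=cams.get_image('top');P=topcaps(b)
cv2.imwrite('pics/t13.png',cv2.resize(cv2.convertScaleAbs(b[215:345,175:350],alpha=1.5),None,fx=4.5,fy=4.5,interpolation=cv2.INTER_CUBIC))
E
```

```text
[0.38835975 0.23843509 0.09296443] [ 1.22495406 -0.47591918 -0.52924172]Traceback (most recent call last):
  File "<stdin>", line 2, in <module>
  File "h.py", line 48, in topcaps
    P=np.array([[(crop((u,v),.028)-G)@Y,(crop((u,v),.028)-G)@X] for u,v,r in c[0]])*1e3
                                                                             ~^^^
TypeError: 'NoneType' object is not subscriptable
```

Request:
drive_tool:
  commands:
    - [[0,0,0],[0,3,-2],-1]
    - [[0,0,0],[0,6,-4],-1]
    - [[0,0,0],[0,9,-6],-1]
    - [[0,0,0],[0,12,-8],-1]
    - [[0,0,0],[0,15,-8],-1]
    - [[0,0,0],[0,18,-8],-1]
    - [[0,0,0],[0,21,-8],-1]
    - [[0,0,0],[0,24,-8],-1]
    - [[0,0,0],[0,27,-8],-1]
    - [[0,0,0],[0,27,-8],-1]
    - [[0,0,0],[0,27,-8],-1]

```text
clock: 26.33
position: [0.4333, 0.505, 0.1656]
ee_rot: [0.361, 2.82, -0.057]
force: [0.0, -0.8, 0.9]
width: 0.003
gripper_force: 0.0
```

```bash
python3 - <<'E'
from h import *
b=cams.get_image('top')
cv2.imwrite('pics/t13.png',cv2.resize(cv2.convertScaleAbs(b[215:345,175:350],alpha=1.5),None,fx=4.5,fy=4.5,interpolation=cv2.INTER_CUBIC))
topcaps(b)
E
```

```text
caps (y,x): []
```

View pics/t13.png

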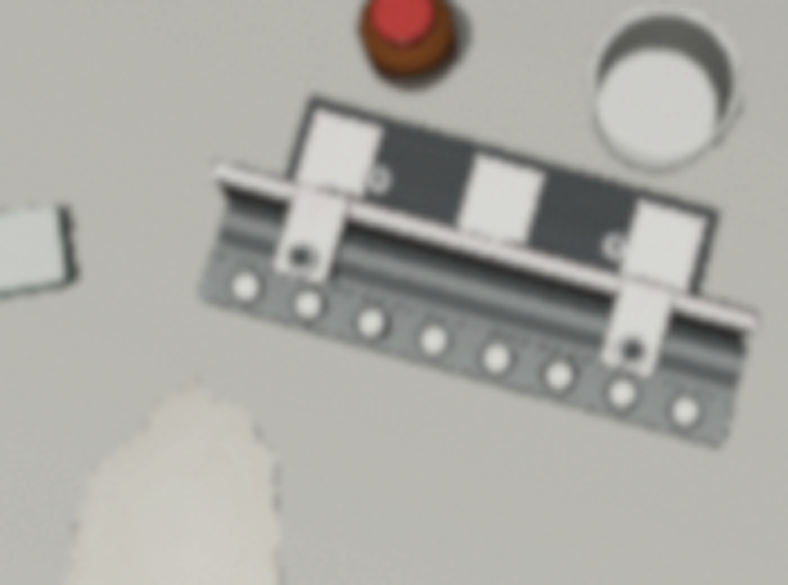

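The final view shows the carrier parallel (cap slope 0.284, pin slope 0.288) with its ends level with the rail's. Caps sit about 17 mm in front of both catch pins, as they should at home, and bottle, beaker and case are where they were.

```bash
python3 -c "
from cell import job
print(job.sign_off())"
```

```text
the job is handed in; nothing more can be done
None
```

The job is handed in: by camera and by feel, the carrier lies parallel and home on the rubber, ends level with the rail's and both catches apparently snapped; I pushed with at most about 8 N at the wrist and saw no bystander moved. The verdict and the catch lifts were not reported to me.

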